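Close and start the dental curing unit

TASK

The printed dental models are loaded, so close up the curing unit and start it: first push the loaded tray fully home without touching the models or toppling the one that stands, then lower the amber hood gently until it is fully shut, without slamming it. Last, press the green plunger down to its stop and let it come back up. Leave the other things on the bench where they are.

Things in the scene. Friction and masses are not known exactly. Their poses are not given: they have to be found in the camera images.
- unit: Curing unit, fixed to the bench: black base 190 (x) x 265 (y) mm, top 50 mm above the bench, with a pod at its -y end (top at 71 mm). Origin on the bench under the middle of the hood; the base reaches x -95 to +95 and y -165 to +100 mm. x points to the back (the hood's hinge side), y is the way the tray slides out, z up.
- tray (a joint): How far the aluminium tray (136 x 176 mm, 16 mm rims) is pulled out of the unit along the unit's +y, in m: 0 = fully home against its stop, 0.13 = fully out. Slides stiffly (about 2 N).
- tray_floor (a point): Centre of the tray's floor, on its upper face (57 mm above the bench); axes as the unit's. Moves with the tray.
- tray_handle (a point): Middle of the outer (+y) face of the tray's steel bar handle; the bar is 96 mm long (along x), 12 mm thick (y), 16 mm high (65 to 81 mm above the bench), 36 mm clear of the tray's black end plate. With the tray home this point lies at unit x 0, y +150 mm, z 73 mm. Moves with the tray.
- hood (a joint): Opening angle of the amber see-through hood in rad: 0 = shut, 1.3 = fully open. Stiff hinge along the unit's y at its back: it stays where it is left.
- hood_hinge (a point): Point on the hood's hinge axis, at unit x +92, y 0, z 51 mm.
- hood_lip (a point): Point on the upper face of the black lip (100 wide in y, 8 thick) that sticks out 35 mm in front of the hood (182 x 188 x 79 mm), 17 mm from its front edge. Shut, it is 200 mm in front of (-x) and 81 mm above the hinge, 132 mm above the bench. At angle q it lies at -200 cos q + 81 sin q along unit x and 200 sin q + 81 cos q along z from the hinge.
- plunger (a joint): How far the green start plunger on the pod is pressed down, in m: 0 = up, 0.012 = at its stop (about 6.5 N there, springs back).
- plunger_top (a point): Centre of the top of the plunger's green head, 32 mm across, 107 mm above the bench when up; at unit x -30, y -135 mm. The shut hood's side is 41 mm away and stands 130 mm high.
- standing_model: White printed dental arch standing on edge on a thin foot on the tray, 62 (its x) x 25 (y) x 57 mm high, 60 g; origin under its foot. It can topple along the sliding direction.
- flat_model: Brown and white printed dental arch lying on the tray, a horseshoe 56 x 62 x 24 mm; origin under its middle.
- resin_bottle: Black bottle with orange cap, 68 mm across, 170 mm high, a bystander; origin under its middle.
- carton: Cardboard carton 90 x 80 x 120 mm, a bystander; origin under its middle.
- instrument_tray: Steel tray with instruments, 180 x 120 x 18 mm, a bystander; origin under its middle.
- notebook: White spiral notebook 105 x 150 x 12 mm, a bystander; origin under its middle.
There are look-alikes about, which are no part of the job. What is shaped like the flat_model but blue or yellow is not meant.

How it is judged:
By the outcome, as a careful person would: the job done as asked, in the order asked, and still so for the second after the job is handed in, with the robot touching nothing.
It also fails if it takes over 54 s, if anything falls off the work surface, if the arm or the gripper's body presses on something with over 40 N, if the wrist force passes 120 N, or if a joint passes its speed limit or range.

ROBOT

A 6-joint arm with a two-finger parallel gripper is mounted at the origin on the work surface. World frame = base frame: x ahead of the robot, y to its left, z up, the work surface at z = 0. Lengths are in m, angles in degrees, forces in N, time in s.
With the tool pointing down it reaches from about 0.375 to 0.9 m from the base axis. Payload 3.1 kg.
Tool frame: the origin (TCP) lies at the very end of the fingers, on their centre line; the grasp point (between the pads) lies 19 mm behind it; z points along the fingers, y is the line along which they close (so a half turn about z gives the same grasp; the last joint's range is limited). The gripper opens to 87 mm and grips with 3 to 60 N. Pads are 19 mm wide; open, the fingers measure 117 mm over their backs; the gripper's body (75 mm by 190 mm) begins 51 mm behind the grasp point.
Start: joints at [-79.383, 30.224, 82.088, -0, 67.689, -10.227], TCP at [0.222, -0.584, 0.223] pointing down, gripper open.
Joint ranges: [-176.69, 176.69], [-43.24, 126.21], [12.49, 139.97], [-82, 262], [0, 151.66], [-163.58, 163.58]. Speed limits (degrees/s): [159.86, 159.86, 180, 180, 180, 180].

INTERFACE

Orientations are given as a 3x3 rotation matrix whose columns are the frame's x, y, z axes.
In Python, from rig import * gives the robot as it stands.
- The arm moves only by the tool jog_arm, never from a script. Its arguments are lists of equal length, an entry for each row: "delta_pos": the shift along the world's x, y, z in cm, a list of three; "turn": the turn about the world's z in degrees; "grip": the closure, from 0 (fully open) to 1 (shut). In form: {"delta_pos": [[x, y, z], ...], "turn": [turn, ...], "grip": [grip, ...]}. A call has 1 to 12 rows; each row is the pose to reach, as a shift and turn from the pose commanded when the call began; what a row does not reach only later rows make up. A row lasts 1/8 s, in which the tool goes at most 62.5 mm and 10.7 degrees, less where a joint would pass 70% of its speed; a pose out of reach is approached as far as the arm can. A call with a gripper value outside its range is refused whole. The fingers move at their own pace and stop on an object; the grip force is fixed at half the most. Time passes only in rows, so rows that repeat a pose let the fingers close. It gives the time, the measured TCP pose, the force, the opening and the grip force at its end, in the units of the state.
- read_state(): the state, without advancing time (a new reading comes with each control period).
- capture(name): name is "scene" or "top" or "wrist"; returns a dict with "color" (384x512x3 uint8, blue, green, red), "fovy" (degrees; the focal length in pixels is half the picture's height over the tangent of half this angle, whatever the lens; pixels are square), "cx", "cy" (the principal point, pixels), "k1" (the pictures are not rectified: a ray, as slopes to the right and down, at radius r is drawn at 1 + k1 r^2 times it, then the intrinsics apply), "camera_from_world" (4x4, takes a point from world to camera coordinates). Camera axes: x right, y up, looking along -z (the intrinsics and any distortion apply to the point x, -y, -z); pixel columns grow to the right and rows downward; lengths in m; the calibration is good to about 2 mm. A picture is of the moment at which its call begins. There is no depth.
- hand_in(): hands the job in; it is judged then, once.
The state is a dict: "time_s": time; "joint_positions": joint angles; "qvel": joint speeds; "tau": joint torques, N m; "position": TCP position; "tcp_rot": TCP orientation; "force": force on the tool from outside, world axes, zero at the start; "moment": the same for the moment, N m; "opening": opening from 0.0 (shut) to 1.0 (fully open); "grasp_force": force on a finger pad.
Only numpy, scipy, OpenCV 4.12 (cv2) and the standard library are available. Lean on these libraries where they do the work, as an engineer would, in place of code of your own. Each camera call takes 0.05 s, during which the arm holds its last target. There are 200 camera calls.

## Working session

There is one attempt and no reset: what is moved stays moved. The work goes in short steps, Python scripts to look and compute and a tool call to move; the robot and the scene stay as the last step left them, time stands still between calls to the robot, and variables do not carry over. Pictures are saved under pics/ and viewed, at most 10 in all, crops included, and the job is handed in when it is done.

Besides the shell and the picture viewer there is one more tool, called after ">>>" as a command line: name --pt "numbers of a row" for each row, then --argument value for the rest. jog_arm: Moves the arm, as the interface text tells. Its arguments: {"type":"object","properties":{"delta_pos":{"type":"array"},"turn":{"type":"array"},"grip":{"type":"array"}},"required":["delta_pos","turn","grip"]}

```bash
mkdir -p pics
cat > h.py <<'E'
from rig import *
import numpy as np, cv2, json
def cap(n,f):
    c=capture(n); cv2.imwrite('pics/%s.png'%f,c['color'])
    np.savez('pics/%s.npz'%f,**{k:np.array(v) for k,v in c.items()}); return c
def load(f): return np.load('pics/%s.npz'%f)
def cam(c):
    h=c['color'].shape[0]; f=h/2/np.tan(np.radians(float(c['fovy']))/2)
    K=np.array([[f,0,float(c['cx'])],[0,f,float(c['cy'])],[0,0,1]]); D=np.array([float(c['k1']),0,0,0])
    M=np.diag([1,-1,-1,1])@c['camera_from_world']; return K,D,M
def proj(c,P):
    K,D,M=cam(c); return cv2.projectPoints(np.float64(P).reshape(-1,1,3),cv2.Rodrigues(M[:3,:3])[0],M[:3,3],K,D)[0].reshape(-1,2)
def ray(c,px):
    K,D,M=cam(c); u=cv2.undistortPoints(np.float64(px).reshape(-1,1,2),K,D).reshape(-1,2)
    d=np.c_[u,np.ones(len(u))]@M[:3,:3]; return -M[:3,:3].T@M[:3,3],d
def plane(c,px,z):
    o,d=ray(c,px); return o+d*((z-o[2])/d[:,2])[:,None]
E
python3 - <<'E'
from h import *
a=cap('scene','s0');b=cap('top','t0')
for c in(a,b): print(c['fovy'],c['k1'],np.linalg.inv(c['camera_from_world'])[:3].round(3).tolist())
s=read_state();print(s['time_s'],s['position'],s['tcp_rot'],s['force'],s['opening'])
E
```

```text
55.76883449886205 -0.013443352620433507 [[-0.99, 0.091, -0.104, 0.429], [-0.139, -0.669, 0.73, 0.834], [-0.003, 0.738, 0.675, 0.882]]
55.2261386937039 -0.034175409061899864 [[0.028, 0.99, -0.138, 0.372], [-1.0, 0.026, -0.011, -0.022], [-0.008, 0.138, 0.99, 1.214]]
0.1 [ 0.22232397 -0.58342988  0.22169235] [[ 9.34543350e-01  3.55849153e-01 -3.25958477e-04]
 [ 3.55849114e-01 -9.34541520e-01  1.88581725e-03]
 [ 3.66444739e-04 -1.87837000e-03 -9.99998169e-01]] [-0.47968897  0.64089744 -0.14893777] 0.9998337787884829
```

View pics/s0.png

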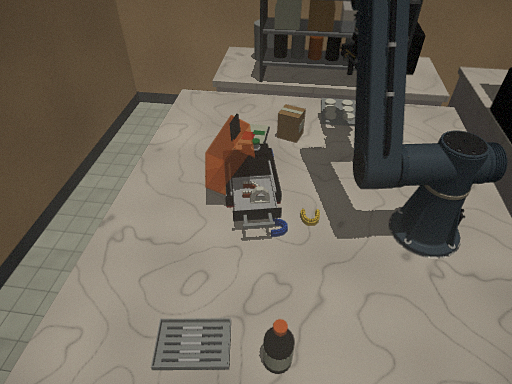

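View pics/t0.png

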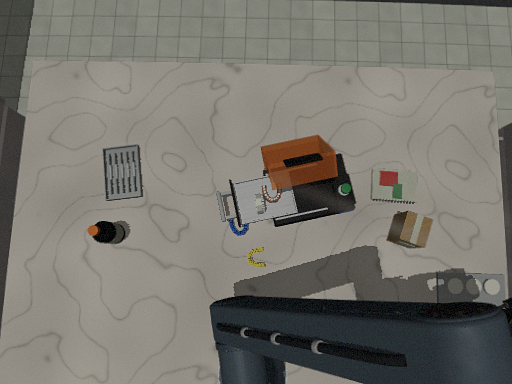

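The scene shows the unit with its hood open and the tray pulled out towards the camera (handle about (258,230)). In the top view the handle is at (223,206), the plunger at (345,188) and the hood lip at (303,159). I'll zoom in for measuring.

Run:
```python
from h import *
c=load('t0')['color'][125:245,205:365]
cv2.imwrite('pics/tz.png',cv2.resize(c,None,fx=5,fy=5,interpolation=cv2.INTER_CUBIC))
c=load('s0')['color'][105:245,195:295]
cv2.imwrite('pics/sz.png',cv2.resize(c,None,fx=4.2,fy=4.2,interpolation=cv2.INTER_CUBIC))
```

```text
(no output)
```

View pics/tz.png

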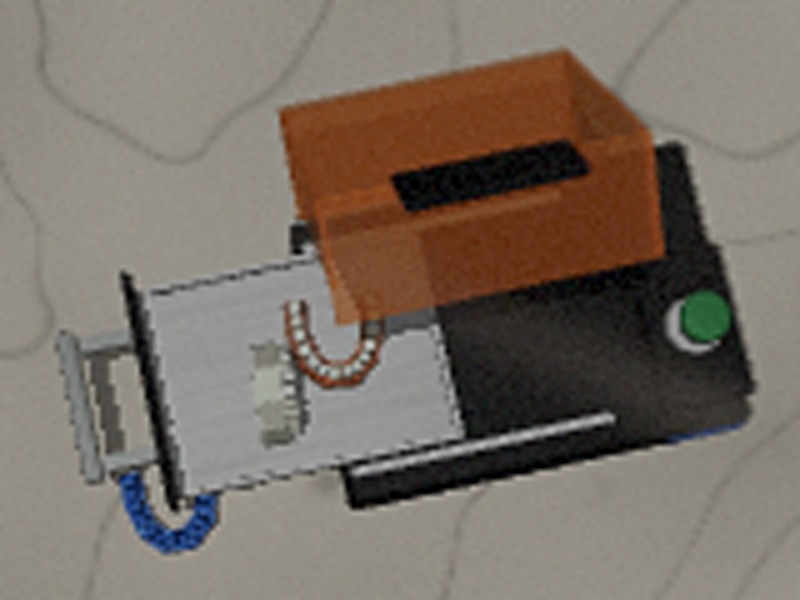

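View pics/sz.png

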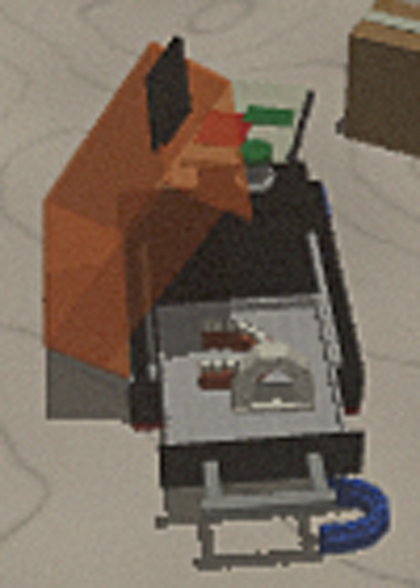

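```bash
cat >> h.py <<'E'
def T(p,o,yaw):
    c,s=np.cos(yaw),np.sin(yaw); p=np.atleast_2d(np.float64(p)); return np.c_[o[0]+c*p[:,0]-s*p[:,1],o[1]+s*p[:,0]+c*p[:,1],p[:,2]]
E
python3 - <<'E'
from h import *
from scipy.optimize import least_squares
t=load('t0');s=load('s0')
tz=lambda x,y:np.array([205+(x+.5)/5-.5,125+(y+.5)/5-.5])
sz=lambda x,y:np.array([195+(x+.5)/4.2-.5,105+(y+.5)/4.2-.5])
def blob(c,r):
    h=cv2.cvtColor(c['color'],cv2.COLOR_BGR2HSV); m=cv2.inRange(h,(45,110,40),(80,255,255)); x0,x1,y0,y1=r
    ys,xs=np.nonzero(m[y0:y1,x0:x1]); return np.array([xs.mean()+x0,ys.mean()+y0]),len(xs)
pg,n=blob(t,(335,360,175,200)); print('plunger',pg,n,plane(t,[pg],.107))
# unknown: ox,oy,yaw,tray,hood ; (cam,px,unit point fn)
H=lambda x,y,z:(lambda d,q:[x,y+d,z])
def lip(x,y):  # lip top corners: rel hinge shut x=-217 front, -182 back
    return lambda d,q:[.092-(-x)*np.cos(q)+.081*np.sin(q),y,.051+(-x)*np.sin(q)+.081*np.cos(q)]
ob=[(t,pg,H(-.030,-.135,.106),0),
(t,tz(60,335),H(.048,.150,.081),1),(t,tz(90,482),H(-.048,.150,.081),1),
(s,sz(197,500),H(.048,.150,.081),1),(s,sz(342,494),H(-.048,.150,.081),1),
(t,tz(350,508),H(-.095,.100,.0),0)]
ob2=[(t,tz(392,180),lip(-.217,.05)),(t,tz(572,142),lip(-.217,-.05)),(s,sz(178,36),lip(-.217,-.05))]
def r(v,full=0):
    R=[]
    for c,px,f,m in ob: R.append(proj(c,T(f(v[3]*m,0),v[:2],v[2]))[0]-px)
    return np.ravel(R)
v=least_squares(r,[.48,-.1,.15,.1],x_scale=[.01,.01,.05,.01],loss='soft_l1').x
print(v,np.degrees(v[2]));print(r(v).reshape(-1,2).round(1))
for q in np.arange(.9,1.35,.05): print(round(q,2),np.ravel([proj(c,T(f(0,q),v[:2],v[2]))[0]-px for c,px,f in ob2]).round(1))
print('handle',T([0,.15+v[3],.073],v[:2],v[2]))
E
```

```text
plunger [345.575  187.7875] 80 [[ 0.58174373 -0.27166492  0.107     ]]
[ 0.57974337 -0.13437934  0.24001468  0.10721054] 13.751828216288079
[[ 0.2 -0.2]
 [-0.2 -0.5]
 [-0.1 -0. ]
 [ 1.2  0.4]
 [-1.1 -0.7]
 [-0.2  0.8]]
0.9 [ 3.9 11.7  5.  11.4  5.4 -0.2]
0.95 [ 3.1  7.4  4.2  7.1  2.  -0.9]
1.0 [ 2.2  3.   3.4  2.8 -1.6 -1.5]
1.05 [ 1.3 -1.3  2.5 -1.6 -5.1 -1.9]
1.1 [ 0.4 -5.7  1.5 -5.9 -8.7 -2.1]
1.15 [ -0.6 -10.    0.6 -10.2 -12.4  -2.2]
1.2 [ -1.6 -14.2  -0.4 -14.4 -16.   -2.1]
1.25 [ -2.5 -18.3  -1.5 -18.5 -19.6  -1.9]
1.3 [ -3.5 -22.4  -2.5 -22.5 -23.3  -1.5]
handle [[0.51860008 0.11545813 0.073     ]]
```

>>> jog_arm --pt "2 4 5" --pt "5 9 10" --pt "8 14 12" --pt "11 19 12" --pt "13 24 12" --pt "15 29 12" --pt "17 34 12" --pt "19 39 12" --pt "21 44 12" --pt "23 49 12" --pt "25 54 12" --pt "26 59 12" --turn '[7,14,21,28,35,42,49,56,63,70,77,83]' --grip '[1,1,1,1,1,1,1,1,1,1,1,1]'

```text
time_s: 1.6
position: [0.4829, 0.0077, 0.3422]
tcp_rot: [[-0.243, 0.97, -0.0], [0.97, 0.243, 0.0], [0.0, -0.0, -1.0]]
force: [1.5, -0.3, 0.3]
opening: 0.008
grasp_force: 0.0
```

>>> jog_arm --pt "1 5 0" --pt "2 10 0" --pt "2.5 15 0" --pt "2.5 15 -5" --pt "2.5 15 -10" --pt "2.5 15 -15" --pt "2.5 15 -20" --pt "2.5 15 -24" --pt "2.5 15 -26.5" --pt "2.5 15 -27.5" --pt "2.5 15 -27.5" --turn '[0,0,0,0,0,0,0,0,0,0,0]' --grip '[1,1,1,1,1,1,1,1,1,1,1]'

```text
time_s: 2.98
position: [0.5072, 0.1559, 0.0672]
tcp_rot: [[-0.239, 0.971, -0.001], [0.971, 0.239, -0.0], [0.0, -0.001, -1.0]]
force: [0.6, -0.7, 0.4]
opening: 0.007
grasp_force: 0.0
```

Run:
```python
from h import *
cap('top','t1');cap('scene','s1')
t=load('t1')['color'][140:240,195:365];s=load('s1')['color'][105:245,180:300]
cv2.imwrite('pics/z1.png',np.hstack([cv2.resize(t,(510,300)),cv2.resize(s,(257,300))]))
s=read_state();print(s['position'],s['force'])
```

```text
[0.5081953  0.15603765 0.06842869] [0.93414373 1.6357954  0.16712288]
```

View pics/z1.png

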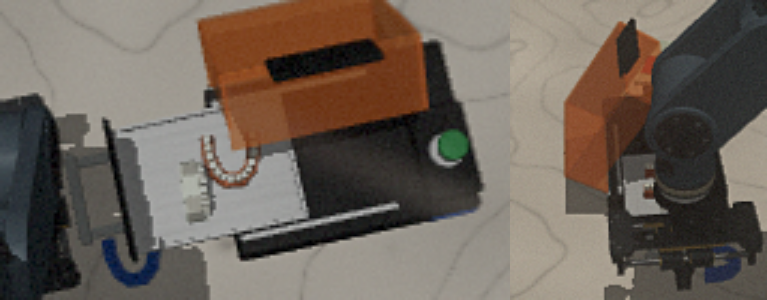

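The tool sits outside the handle, closed and aligned (left edge of the top view), and the models are undisturbed. Next I push along the unit's -y.

>>> jog_arm --pt "0.24 -0.97 0" --pt "0.48 -1.94 0" --pt "0.6 -2.43 0" --pt "0.67 -2.72 0" --pt "0.74 -3.01 0" --pt "0.81 -3.3 0" --pt "0.88 -3.6 0" --pt "0.95 -3.9 0" --pt "1.05 -4.27 0" --pt "1.14 -4.66 0" --pt "1.24 -5.05 0" --pt "1.33 -5.44 0" --turn '[0,0,0,0,0,0,0,0,0,0,0,0]' --grip '[1,1,1,1,1,1,1,1,1,1,1,1]'

```text
time_s: 4.58
position: [0.5209, 0.1013, 0.0675]
tcp_rot: [[-0.239, 0.971, 0.0], [0.971, 0.239, 0.0], [-0.0, 0.0, -1.0]]
force: [0.1, 1.5, 1.0]
opening: 0.01
grasp_force: 0.8
```

>>> jog_arm --pt "0.11 -0.44 0" --pt "0.21 -0.88 0" --pt "0.32 -1.31 0" --pt "0.43 -1.75 0" --pt "0.53 -2.18 0" --pt "0.64 -2.62 0" --pt "0.75 -3.06 0" --pt "0.86 -3.5 0" --pt "0.96 -3.93 0" --pt "1.07 -4.37 0" --pt "1.18 -4.8 0" --pt "1.28 -5.24 0" --turn '[0,0,0,0,0,0,0,0,0,0,0,0]' --grip '[1,1,1,1,1,1,1,1,1,1,1,1]'

```text
time_s: 6.08
position: [0.5336, 0.0489, 0.0675]
tcp_rot: [[-0.239, 0.971, -0.0], [0.971, 0.239, 0.0], [0.0, -0.0, -1.0]]
force: [0.3, 2.2, -0.3]
opening: 0.003
grasp_force: 0.9
```

>>> jog_arm --pt "0.09 -0.35 0" --pt "0.17 -0.68 0" --pt "0.24 -0.97 0" --pt "0.31 -1.26 0" --pt "0.36 -1.5 0" --pt "0.42 -1.75 0" --pt "0.48 -1.94 0" --pt "0.52 -2.14 0" --pt "0.57 -2.33 0" --pt "0.61 -2.5 0" --pt "0.65 -2.67 0" --pt "0.68 -2.8 0" --turn '[0,0,0,0,0,0,0,0,0,0,0,0]' --grip '[1,1,1,1,1,1,1,1,1,1,1,1]'

```text
time_s: 7.58
position: [0.5398, 0.0226, 0.0675]
tcp_rot: [[-0.238, 0.971, -0.001], [0.971, 0.238, 0.003], [0.003, -0.0, -1.0]]
force: [0.8, 10.9, 1.8]
opening: 0.008
grasp_force: 4.8
```

>>> jog_arm --pt "0.02 -0.1 0" --pt "0.05 -0.2 0" --pt "0.05 -0.2 0" --turn '[0,0,0]' --grip '[1,1,1]'

```text
time_s: 7.95
position: [0.5398, 0.0226, 0.0676]
tcp_rot: [[-0.237, 0.971, -0.002], [0.971, 0.237, 0.005], [0.006, -0.0, -1.0]]
force: [0.5, 14.1, 2.6]
opening: 0.004
grasp_force: 6.6
```

>>> jog_arm --pt "-0.2 0.8 0" --pt "-0.6 2.4 0" --pt "-1 4.2 0" --pt "-1 4.2 5" --pt "-1 4.2 10" --pt "-1 4.2 15" --pt "-1 4.2 20" --pt "-1 4.2 25" --pt "-1 4.2 29" --pt "0 1 30" --pt "2 -2 30" --pt "4 -5 30" --turn '[0,0,0,0,0,0,0,0,0,0,0,0]' --grip '[1,1,1,1,1,1,1,1,1,1,1,1]'

```text
time_s: 9.45
position: [0.5808, -0.0307, 0.3678]
tcp_rot: [[-0.24, 0.971, 0.0], [0.971, 0.24, -0.0], [-0.0, -0.0, -1.0]]
force: [0.7, 0.6, -0.3]
opening: 0.007
grasp_force: 0.0
```

Run:
```python
from h import *
cap('top','t2');cap('scene','s2')
t=load('t2')['color'][130:240,215:365];s=load('s2')['color'][105:245,180:300]
cv2.imwrite('pics/z2.png',np.hstack([cv2.resize(t,(450,330)),cv2.resize(s,(283,330))]))
s=read_state();print(s['position'],s['force'])
```

```text
[ 0.58215562 -0.03302833  0.36685351] [-0.14589055  0.57470012 -0.37947585]
```

View pics/z2.png

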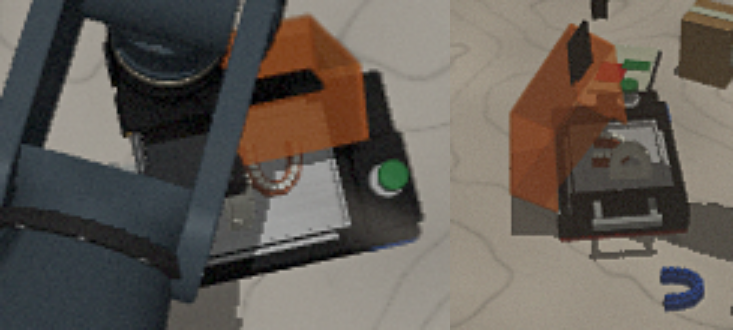

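Tray is home (handle close to the unit) with both models undisturbed. Next I work out the hood arc.

Run:
```python
from h import *
o=[.5797,-.1344];yaw=.24
P=lambda q:np.array([.092-.2*np.cos(q)+.081*np.sin(q)+.015,0,.051+.2*np.sin(q)+.081*np.cos(q)])
p=read_state()['position'];st=T(P(1.15),o,yaw)[0];print('pos',p,'to start',((st-p)*100).round(2))
qs=[1.15]
while qs[-1]>0: qs.append(max(0,qs[-1]-(.022 if qs[-1]>.2 else .012 if qs[-1]>.08 else .008)))
q=qs
for i in range(0,len(q)-1,12):
    b=T(P(q[i]),o,yaw)[0]; print(q[i],b.round(4).tolist()); print([((T(P(k),o,yaw)[0]-b)*100).round(2).tolist() for k in q[i+1:i+13]])
```

```text
pos [ 0.58215562 -0.03302833  0.36685351] to start [  9.39  -7.78 -10.02]
1.15 [0.6761, -0.1108, 0.2666]
[[-0.46, -0.11, -0.02], [-0.92, -0.23, -0.06], [-1.38, -0.34, -0.1], [-1.84, -0.45, -0.15], [-2.29, -0.56, -0.22], [-2.75, -0.67, -0.29], [-3.2, -0.78, -0.37], [-3.66, -0.89, -0.47], [-4.11, -1.0, -0.57], [-4.55, -1.11, -0.69], [-5.0, -1.22, -0.81], [-5.44, -1.33, -0.95]]
0.8859999999999997 [0.6217, -0.1241, 0.2571]
[[-0.44, -0.11, -0.15], [-0.87, -0.21, -0.3], [-1.31, -0.32, -0.47], [-1.74, -0.42, -0.64], [-2.16, -0.53, -0.82], [-2.58, -0.63, -1.02], [-3.0, -0.73, -1.22], [-3.41, -0.83, -1.43], [-3.82, -0.93, -1.66], [-4.22, -1.03, -1.89], [-4.62, -1.13, -2.13], [-5.01, -1.23, -2.38]]
0.6219999999999994 [0.5716, -0.1364, 0.2334]
[[-0.39, -0.09, -0.26], [-0.77, -0.19, -0.53], [-1.14, -0.28, -0.8], [-1.51, -0.37, -1.08], [-1.88, -0.46, -1.38], [-2.23, -0.55, -1.68], [-2.58, -0.63, -1.99], [-2.93, -0.72, -2.3], [-3.27, -0.8, -2.63], [-3.6, -0.88, -2.96], [-3.92, -0.96, -3.3], [-4.23, -1.04, -3.64]]
0.3579999999999992 [0.5293, -0.1467, 0.1969]
[[-0.31, -0.08, -0.35], [-0.61, -0.15, -0.71], [-0.9, -0.22, -1.08], [-1.19, -0.29, -1.45], [-1.46, -0.36, -1.83], [-1.73, -0.42, -2.22], [-1.99, -0.49, -2.61], [-2.24, -0.55, -3.01], [-2.38, -0.58, -3.23], [-2.51, -0.61, -3.45], [-2.64, -0.65, -3.67], [-2.76, -0.68, -3.9]]
0.13399999999999912 [0.5016, -0.1535, 0.158]
[[-0.12, -0.03, -0.23], [-0.24, -0.06, -0.45], [-0.36, -0.09, -0.68], [-0.48, -0.12, -0.91], [-0.59, -0.14, -1.14], [-0.66, -0.16, -1.3], [-0.74, -0.18, -1.45], [-0.81, -0.2, -1.61], [-0.88, -0.21, -1.77], [-0.95, -0.23, -1.92], [-1.01, -0.25, -2.08], [-1.08, -0.26, -2.24]]
0.01799999999999914 [0.4908, -0.1562, 0.1356]
[[-0.07, -0.02, -0.16], [-0.13, -0.03, -0.32], [-0.14, -0.04, -0.36]]
```

>>> jog_arm --pt "4 -3 0" --pt "8 -6 0" --pt "9.4 -7.8 0" --pt "9.4 -7.8 -4" --pt "9.4 -7.8 -8" --pt "9.4 -7.8 -10" --pt "9.4 -7.8 -10" --turn '[0,0,0,0,0,0,0]' --grip '[1,1,1,1,1,1,1]'

```text
time_s: 10.42
position: [0.673, -0.107, 0.265]
tcp_rot: [[-0.24, 0.971, -0.006], [0.971, 0.24, 0.002], [0.003, -0.005, -1.0]]
force: [-0.9, 0.6, 1.0]
opening: 0.004
grasp_force: 0.0
```

>>> jog_arm --pt "-0.46 -0.11 -0.02" --pt "-0.92 -0.23 -0.06" --pt "-1.38 -0.34 -0.1" --pt "-1.84 -0.45 -0.15" --pt "-2.29 -0.56 -0.22" --pt "-2.75 -0.67 -0.29" --pt "-3.2 -0.78 -0.37" --pt "-3.66 -0.89 -0.47" --pt "-4.11 -1.0 -0.57" --pt "-4.55 -1.11 -0.69" --pt "-5.0 -1.22 -0.81" --pt "-5.44 -1.33 -0.95" --turn '[0,0,0,0,0,0,0,0,0,0,0,0]' --grip '[1,1,1,1,1,1,1,1,1,1,1,1]'

```text
time_s: 11.92
position: [0.6205, -0.1222, 0.2584]
tcp_rot: [[-0.239, 0.971, 0.001], [0.971, 0.239, -0.0], [-0.0, 0.001, -1.0]]
force: [1.9, 1.5, 2.3]
opening: 0.006
grasp_force: 1.5
```

>>> jog_arm --pt "-0.44 -0.11 -0.15" --pt "-0.87 -0.21 -0.3" --pt "-1.31 -0.32 -0.47" --pt "-1.74 -0.42 -0.64" --pt "-2.16 -0.53 -0.82" --pt "-2.58 -0.63 -1.02" --pt "-3.0 -0.73 -1.22" --pt "-3.41 -0.83 -1.43" --pt "-3.82 -0.93 -1.66" --pt "-4.22 -1.03 -1.89" --pt "-4.62 -1.13 -2.13" --pt "-5.01 -1.23 -2.38" --turn '[0,0,0,0,0,0,0,0,0,0,0,0]' --grip '[1,1,1,1,1,1,1,1,1,1,1,1]'

```text
time_s: 13.42
position: [0.5699, -0.1346, 0.234]
tcp_rot: [[-0.239, 0.971, -0.0], [0.971, 0.239, -0.0], [0.0, -0.0, -1.0]]
force: [1.1, 0.0, 4.6]
opening: 0.004
grasp_force: 1.7
```

Run:
```python
from h import *
cap('scene','s3');s=read_state();print(s['position'],s['force'])
cv2.imwrite('pics/z3.png',cv2.resize(load('s3')['color'][85:255,170:310],None,fx=3,fy=3))
```

```text
[ 0.5692722  -0.13460204  0.23358235] [ 0.663317   -1.58893249  2.06479538]
```

View pics/z3.png

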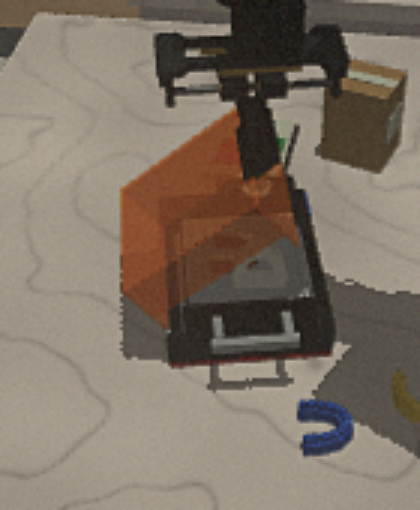

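The hood is about half closed, with the fingers on the lip (crop (258,140)) and the models undisturbed. I'll carry on along the arc.

>>> jog_arm --pt "-0.39 -0.09 -0.26" --pt "-0.77 -0.19 -0.53" --pt "-1.14 -0.28 -0.8" --pt "-1.51 -0.37 -1.08" --pt "-1.88 -0.46 -1.38" --pt "-2.23 -0.55 -1.68" --pt "-2.58 -0.63 -1.99" --pt "-2.93 -0.72 -2.3" --pt "-3.27 -0.8 -2.63" --pt "-3.6 -0.88 -2.96" --pt "-3.92 -0.96 -3.3" --pt "-4.23 -1.04 -3.64" --turn '[0,0,0,0,0,0,0,0,0,0,0,0]' --grip '[1,1,1,1,1,1,1,1,1,1,1,1]'

```text
time_s: 14.98
position: [0.5277, -0.1448, 0.1975]
tcp_rot: [[-0.239, 0.971, -0.0], [0.971, 0.239, 0.0], [0.0, -0.0, -1.0]]
force: [-1.5, -0.1, 3.2]
opening: 0.005
grasp_force: 1.4
```

>>> jog_arm --pt "-0.31 -0.08 -0.35" --pt "-0.61 -0.15 -0.71" --pt "-0.9 -0.22 -1.08" --pt "-1.19 -0.29 -1.45" --pt "-1.46 -0.36 -1.83" --pt "-1.73 -0.42 -2.22" --pt "-1.99 -0.49 -2.61" --pt "-2.24 -0.55 -3.01" --pt "-2.38 -0.58 -3.23" --pt "-2.51 -0.61 -3.45" --pt "-2.64 -0.65 -3.67" --pt "-2.76 -0.68 -3.9" --turn '[0,0,0,0,0,0,0,0,0,0,0,0]' --grip '[1,1,1,1,1,1,1,1,1,1,1,1]'

```text
time_s: 16.48
position: [0.5003, -0.1516, 0.1587]
tcp_rot: [[-0.239, 0.971, -0.0], [0.971, 0.239, 0.0], [0.0, -0.0, -1.0]]
force: [-2.4, -0.3, 3.2]
opening: 0.007
grasp_force: 1.1
```

>>> jog_arm --pt "-0.12 -0.03 -0.23" --pt "-0.24 -0.06 -0.45" --pt "-0.36 -0.09 -0.68" --pt "-0.48 -0.12 -0.91" --pt "-0.59 -0.14 -1.14" --pt "-0.66 -0.16 -1.3" --pt "-0.74 -0.18 -1.45" --pt "-0.81 -0.2 -1.61" --pt "-0.88 -0.21 -1.77" --pt "-0.95 -0.23 -1.92" --pt "-1.01 -0.25 -2.08" --pt "-1.08 -0.26 -2.24" --turn '[0,0,0,0,0,0,0,0,0,0,0,0]' --grip '[1,1,1,1,1,1,1,1,1,1,1,1]'

```text
time_s: 17.98
position: [0.4895, -0.1543, 0.1363]
tcp_rot: [[-0.239, 0.971, -0.0], [0.971, 0.239, -0.0], [-0.0, -0.0, -1.0]]
force: [-1.1, -1.1, 1.9]
opening: 0.002
grasp_force: 1.1
```

>>> jog_arm --pt "-0.04 -0.01 -0.1" --pt "-0.07 -0.02 -0.2" --pt "-0.1 -0.02 -0.3" --pt "-0.14 -0.03 -0.4" --pt "-0.14 -0.03 -0.5" --pt "-0.14 -0.03 -0.6" --turn '[0,0,0,0,0,0]' --grip '[1,1,1,1,1,1]'

```text
time_s: 18.73
position: [0.4883, -0.1547, 0.1322]
tcp_rot: [[-0.24, 0.971, 0.001], [0.971, 0.24, -0.001], [-0.001, 0.0, -1.0]]
force: [-5.2, 2.1, 22.0]
opening: 0.005
grasp_force: 10.8
```

>>> jog_arm --pt "0 0 0.8" --pt "0 0 3" --pt "1 -1 6" --pt "4 -5 7" --pt "7 -9 7" --pt "9.4 -11.8 7" --pt "9.4 -11.8 3" --pt "9.4 -11.8 0.5" --pt "9.4 -11.8 -1" --pt "9.4 -11.8 -1.5" --pt "9.4 -11.8 -1.5" --turn '[0,0,0,0,0,0,0,0,0,0,0]' --grip '[1,1,1,1,1,1,1,1,1,1,1]'

```text
time_s: 20.1
position: [0.5826, -0.2727, 0.1158]
tcp_rot: [[-0.239, 0.971, 0.001], [0.971, 0.239, -0.0], [-0.001, 0.001, -1.0]]
force: [0.2, -0.6, 0.4]
opening: 0.004
grasp_force: 0.0
```

Run:
```python
from h import *
cap('scene','s4');cap('top','t4');s=read_state();print(s['position'],s['force'])
cv2.imwrite('pics/z4.png',np.hstack([cv2.resize(load('s4')['color'][85:255,180:310],None,fx=3,fy=3),cv2.resize(load('t4')['color'][130:230,225:355],(390,510)) ]))
```

```text
[ 0.58296132 -0.27296726  0.11659552] [-0.18057864  1.11345239 -0.43472996]
```

View pics/z4.png

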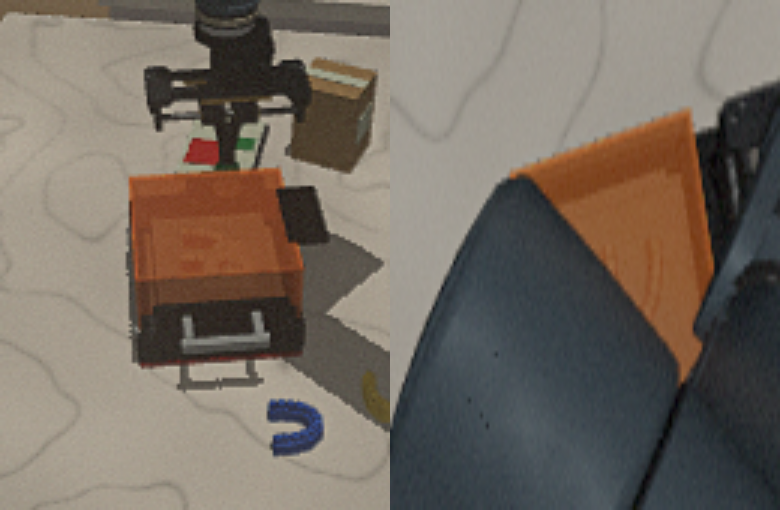

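The hood is shut and the fingers are right above the green plunger (crop (228,165)). I'll press it now.

>>> jog_arm --pt "0 0 -0.4" --pt "0 0 -0.8" --pt "0 0 -1.1" --pt "0 0 -1.4" --pt "0 0 -1.7" --pt "0 0 -1.9" --pt "0 0 -2.1" --pt "0 0 -2.3" --pt "0 0 -2.5" --pt "0 0 -2.5" --turn '[0,0,0,0,0,0,0,0,0,0]' --grip '[1,1,1,1,1,1,1,1,1,1]'

```text
time_s: 21.45
position: [0.5826, -0.2728, 0.0951]
tcp_rot: [[-0.24, 0.971, 0.001], [0.971, 0.24, -0.001], [-0.002, 0.001, -1.0]]
force: [-6.0, 2.9, 25.2]
opening: 0.006
grasp_force: 12.8
```

At the stop (25 N at z 95 mm). Now I release and rise clear.

>>> jog_arm --pt "0 0 0.5" --pt "0 0 1.5" --pt "0 0 4" --pt "0 0 8" --pt "0 0 13" --pt "0 -4 18" --pt "0 -8 20" --pt "-2 -12 20" --pt "-4 -16 20" --pt "-6 -20 20" --pt "-6 -20 20" --pt "-6 -20 20" --turn '[0,0,0,0,0,0,0,0,0,0,0,0]' --grip '[1,1,1,1,1,1,1,1,1,1,1,1]'

```text
time_s: 22.95
position: [0.522, -0.4721, 0.2894]
tcp_rot: [[-0.239, 0.971, -0.001], [0.971, 0.239, 0.002], [0.002, -0.0, -1.0]]
force: [0.1, -0.3, -0.8]
opening: 0.007
grasp_force: 0.0
```

Run:
```python
from h import *
cap('scene','s5');cap('top','t5');s=read_state();print(s['position'],s['force'])
cv2.imwrite('pics/z5.png',np.hstack([cv2.resize(load('s5')['color'][85:255,180:310],None,fx=3,fy=3),cv2.resize(load('t5')['color'][130:257,215:316+45],(410,510)) ]))
```

```text
[ 0.52270638 -0.47123652  0.28999175] [ 0.01470209  0.31601785 -0.74415656]
```

View pics/z5.png

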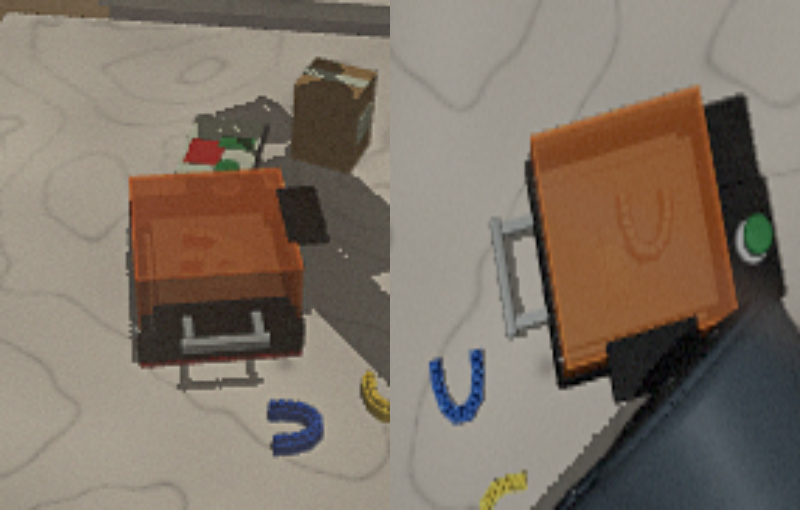

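The tray is home, the hood is shut, the plunger is back up (right crop (757,235)), and the bystanders in view look undisturbed. I'm handing in.

```bash
python3 -c "
from rig import *
print(hand_in())"
```

```text
the job is handed in; nothing more can be done
None
```

I pushed the tray home to its stop, lowered the hood gently until shut, pressed the plunger to its stop and let it come back up, then handed the job in at about 23 s; I last saw the standing model upright before the hood closed, as it can't be made out through the amber.

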